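# Pair the long remote with the infrared hub

### The arm

A 6-joint arm with a two-finger parallel gripper is mounted at the origin on the work surface. World frame = base frame: x ahead of the robot, y to its left, z up, the work surface at z = 0. Lengths are in m, angles in rad, forces in N, time in s.
With the tool pointing down it reaches from about 0.375 to 0.975 m from the base axis. Payload 3.8 kg.
Tool frame: the origin (TCP) lies on the centre line of the jaws, within the pads' length; the fingertips stand 14 mm ahead of it and the grasp point (between the pads) lies 5 mm behind it; z points along the fingers, y is the line along which they close (so a half turn about z gives the same grasp; the last joint's range is limited). The gripper opens to 85 mm and grips with 20 to 120 N. Pads are 22 mm wide; open, the fingers measure 114 mm over their backs; the gripper's body (76 mm by 85 mm) begins 54 mm behind the grasp point. The pads swing forward as they close: fully open they stand 13 mm farther back than shut.
Start: joints at [1.079, 0.264, 1.604, -0, 1.274, -0.037], TCP at [0.297, 0.606, 0.245] pointing down, gripper open.
Joint ranges: [-2.63, 2.63], [-0.94, 2.18], [0.31, 2.57], [-1.31, 4.45], [0, 2.66], [-2.55, 2.55]. Speed limits (rad/s): [2.57, 2.57, 3.14, 3.14, 3.14, 3.14].

### API

Orientations are given as a unit quaternion [w, x, y, z].
In Python, from cell import bot gives the robot as it stands. The module is installed in compiled form; this text tells all that it offers.
- The arm moves only by the tool jog_arm, never from a script. Its argument "rows" is a list that holds one entry, the list of rows, each a list of 6 numbers: the shift along the tool's x, y, z in m, then the turn, a rotation vector about the tool's x, y, z in degrees. In form: [[[dx, dy, dz, rx, ry, rz], ...]]. A call has exactly 10 rows; each row shifts and turns the commanded pose from where the row before left it, along the tool's axes as they then stand; what a row does not reach is not made up. A row lasts 1/10 s, in which the tool goes at most 50 mm and 8.59 degrees, less where a joint would pass 70% of its speed; a pose out of reach is approached as far as the arm can. A call is refused whole if a number of a shift passes 0.05 or a number of a turn 8.59, either way. A call with a gripper value outside its range is refused whole. "grip" is the closure, from -1 (fully open) to 1 (shut), so that 0 is half open, set as the call begins (left out, the last holds). The fingers move at their own pace and stop on an object; "grip_force" is the grip in N (left out, the last holds). Time passes only in rows, so rows that do not move let the fingers close, or fill a call up. It gives the time, the measured TCP pose, the force, the opening and the grip force at its end, in the units of the state.
- bot.state(): the state, without advancing time (a new reading comes with each control period).
- bot.snapshot(name): name is "scene" or "top" or "wrist"; returns a dict with "image" (420x560x3 uint8, red, green, blue), "intrinsics" (3x3 intrinsics, pixels), "cam_to_world" (4x4, takes a point from camera to world coordinates). Camera axes: x right, y down, z forward; pixel columns grow to the right and rows downward; lengths in m; the calibration is good to about 2 mm. The wrist camera is an equidistant fisheye: a pixel r from the principal point sees the ray r / f radians off the axis. A picture is of the moment at which its call begins. There is no depth.
- bot.job_done(): hands the job in; it is judged then, once.
The state is a dict: "time_s": time; "joints": joint angles; "dq": joint speeds; "effort": joint torques, N m; "position": TCP position; "eef_rot": TCP orientation; "contact_force": force on the tool from outside, world axes, zero at the start; "ft_torque": the same for the moment, N m; "grip_width": finger opening in m; "grip_force": force on a finger pad.
Only numpy, scipy, OpenCV 4.12 (cv2) and the standard library are available. Lean on these libraries where they do the work, as an engineer would, in place of code of your own. Each camera call takes 0.05 s, during which the arm holds its last target. There are 200 camera calls.

### The job

Pair the longer of the two silver remotes with the hub: take it from the caddy's lower tier and hold it level with its front end about 8 cm from the hub's round infrared eye, pointing straight at the eye and square to the hub's front, steady for two seconds. Then lay it back gently, buttons up, in the open part of the lower tier, and leave the short remote where it lies.

Things in the scene. Friction and masses are not known exactly. Their poses are not given: they have to be found in the camera images.
- remote: Long silver remote, 165 x 46 x 22 mm (x, y, z), 0.13 kg, lying flat in the open lower tier, front end away from the robot; a short remote and a stylus lie beside it, 95 mm apart. Origin: centre of its underside. +x: towards its front end (dark infrared window, round pad), 82.5 mm from the origin; +z: out of the buttons. Its line of aim is its long axis at mid-thickness, 11 mm above the origin.
- eye (a point): Middle of the hub's round infrared eye, on a raised ring (48 mm wide, 19 mm proud), 85 mm above the cabinet top. Hub: fixed grey box, 110 deep, 120 wide, 120 mm tall, on the robot's left, eye facing -y and a little +x. A like box with a slotted grille, no ring, is a speaker. +x points level from the eye into the hub, z up: a remote aimed squarely at the eye has its +x along this +x.
- caddy: Fixed two-tier charcoal caddy. Origin: on the cabinet top, under the middle of the open front part of the lower tier; x front (robot side) to back, z up. Lower tier: floor at 8 mm, wall tops at 34 mm, 4 mm thick, inside x -100 to 220, y -160 to 160 mm. The upper tier covers x 103 to 225 mm, at 100 to 126 mm; glass dish and coin box on it reach 160 mm. x -100 to 103 is open above.
- short_remote: The short silver remote, 100 x 40 x 18 mm, 0.07 kg, lying flat in one of the three places of the lower tier. Origin: centre of its underside, x along its length. To be left where it lies.

How it is judged:
On the way:
1. The remote is held level and steady, aimed squarely at the hub's eye from about 8 cm, for one second (x of eye in the frame of remote between 0.1225 and 0.2025 m and y of eye in the frame of remote between -0.025 and 0.025 m and z of eye in the frame of remote between -0.014 and 0.036 m and angle between the x axis of remote and the x axis of eye, either way round below 0.22 rad and angle between remote's own z axis and vertical below 0.26 rad and linear speed of remote below 0.03 m/s and angular speed of remote below 0.2 rad/s and contact force between the fingers and remote above 0.5 N), for 1 s.
At the end, for the whole second after the job is handed in: The long remote lies at rest, flat (within 6 mm of the floor's height and 0.15 rad) and buttons up on the floor of the open part of the caddy's lower tier (its centre within 60 mm of the middle of the open part, front to back), and the short remote is within 30 mm of where it began (x of remote in the frame of caddy between -0.06 and 0.06 m and y of remote in the frame of caddy between -0.16 and 0.16 m and z of remote in the frame of caddy between 0.002 and 0.014 m and angle between remote's own z axis and vertical below 0.15 rad and linear speed of remote below 0.02 m/s and distance of short_remote from where it was at the start of the episode below 0.03 m); the robot touches nothing.
It fails at once if the remote is dropped or thrown: moving faster than 0.8 m/s while out of the fingers (contact force between the fingers and remote below 0.05 N and linear speed of remote above 0.8 m/s).
It fails at once if the short remote is moved by more than 30 mm (distance of short_remote from where it was at the start of the episode above 0.03 m).
It also fails if it takes over 48 s, if anything falls off the work surface, if the arm or the gripper's body presses on something with over 40 N, if the wrist force passes 120 N, or if a joint passes its speed limit or range.

## Working session

There is one attempt and no reset: what is moved stays moved. The work goes in short steps, Python scripts to look and compute and a tool call to move; the robot and the scene stay as the last step left them, time stands still between calls to the robot, and variables do not carry over. Pictures are saved under pics/ and viewed, at most 10 in all, crops included, and the job is handed in when it is done.

Besides the shell and the picture viewer there is one more tool, called after "Emit:" as name(argument=value, ...) on one line, values as JSON. jog_arm: Moves the arm, as the interface text tells. Its arguments: {"type":"object","properties":{"rows":{"type":"array"},"grip":{"type":"number"},"grip_force":{"type":"number"}},"required":["rows"]}

```bash
mkdir -p pics; python3 - <<'E'
from cell import bot
import cv2,pickle
for n in ["scene","top"]:
    s=bot.snapshot(n); cv2.imwrite(f"pics/{n}0.png",s["image"][:,:,::-1]); pickle.dump(s,open(f"{n}0.pkl","wb"))
    print(n,s["intrinsics"].round(1).tolist(),s["cam_to_world"].round(3).tolist())
print(bot.state())
E
```

```text
scene [[406.5, 0.0, 281.9], [0.0, 406.5, 214.2], [0.0, 0.0, 1.0]] [[-0.879, 0.38, -0.286, 0.759], [0.476, 0.685, -0.552, 0.466], [-0.014, -0.621, -0.783, 0.727], [0.0, 0.0, 0.0, 1.0]]
top [[517.5, 0.0, 288.9], [0.0, 517.5, 203.5], [0.0, 0.0, 1.0]] [[0.027, -0.995, 0.096, 0.417], [-1.0, -0.027, 0.005, 0.041], [-0.003, -0.096, -0.995, 1.241], [0.0, 0.0, 0.0, 1.0]]
{'time_s': 0.1, 'joints': array([ 1.07911487e+00,  2.64709517e-01,  1.60525636e+00, -5.20049691e-06,
        1.27371827e+00, -3.69213615e-02]), 'dq': array([-0.00090691, -0.0014198 , -0.00397227, -0.00035332,  0.00014683,
       -0.00142652]), 'effort': array([ 1.03685616e-03, -5.16706967e+01, -3.68590701e+01,  1.02248428e-04,
        6.32180032e-03, -3.61001162e-05]), 'position': array([0.29620229, 0.6058192 , 0.24405493]), 'eef_rot': array([-2.70785605e-04,  2.25424915e-01,  9.74259983e-01, -1.01007978e-03]), 'contact_force': array([ 0.38474656, -0.62161748,  1.03702333]), 'ft_torque': array([-0.01159973, -0.00952959, -0.02089291]), 'grip_force': 0.0, 'grip_width': 0.08532453054442686}
```

View pics/scene0.png

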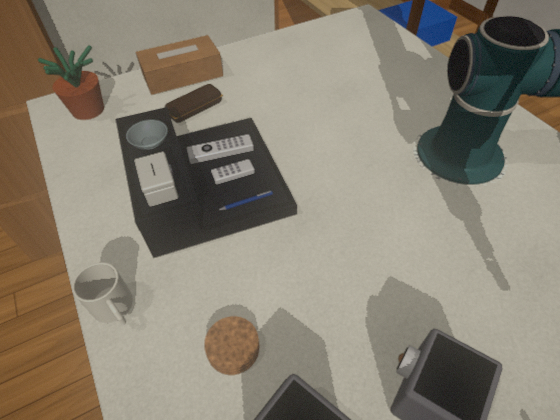

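View pics/top0.png

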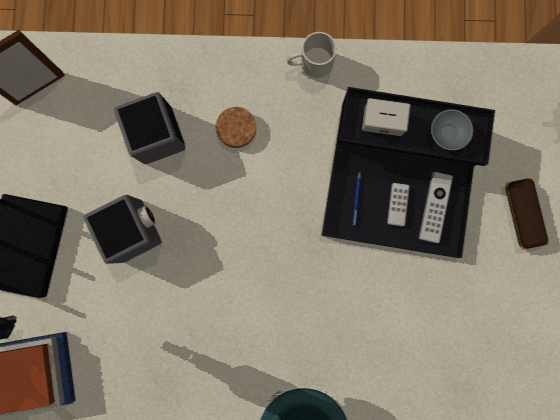

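The scene view shows the caddy (about 205,185) and the hub with its ring at (408,360). In the top view the long remote is at (436,208), the short one at (398,205), the stylus at (357,200), the hub at (122,230) with its ring at (147,214), and the speaker at (150,128).

```bash
cat > h.py <<'E'
import numpy as np,cv2,pickle
def load(n): return pickle.load(open(n+".pkl","rb"))
def ray(s,uv):
    K=s["intrinsics"];T=s["cam_to_world"]
    d=T[:3,:3]@np.linalg.solve(K,[uv[0],uv[1],1.]);return T[:3,3],d/np.linalg.norm(d)
def onz(s,uv,z):
    o,d=ray(s,uv);return o+d*(z-o[2])/d[2]
def proj(s,p):
    T=s["cam_to_world"];c=T[:3,:3].T@(np.asarray(p)-T[:3,3]);q=s["intrinsics"]@c;return q[:2]/q[2]
def tri(s1,a,s2,b):
    o1,d1=ray(s1,a);o2,d2=ray(s2,b)
    t=np.linalg.lstsq(np.c_[d1,-d2],o2-o1,rcond=None)[0]
    p,q=o1+d1*t[0],o2+d2*t[1];return (p+q)/2,np.linalg.norm(p-q)
E
python3 - <<'E'
from h import *
t=load("top0");im=t["image"]
g=im.min(2).astype(np.uint8)
m=np.zeros_like(g);m[165:250,380:460]=(g[165:250,380:460]>75)*255
m=cv2.morphologyEx(m,cv2.MORPH_CLOSE,np.ones((7,7)))
for c in cv2.findContours(m,0,1)[0]:
    if cv2.contourArea(c)<200: continue
    r=cv2.minAreaRect(c);z=.030 if cv2.contourArea(c)>1300 else .026
    P=np.array([onz(t,p,z) for p in cv2.boxPoints(r)])
    print(r,P.round(3).tolist(),"ctr",P.mean(0).round(4),"len",np.linalg.norm(P[0]-P[1]).round(4),np.linalg.norm(P[1]-P[2]).round(4))
a=cv2.resize(im[180:275,70:175],None,fx=4,fy=4,interpolation=2)
b=cv2.resize(im[80:270,315:500],None,fx=2,fy=2,interpolation=2)
s=load("scene0")["image"]
c=cv2.resize(s[320:420,385:510],None,fx=3.0,fy=3.0,interpolation=2)
H=np.zeros((600,800,3),np.uint8);H[:380,:420]=a;H[:380,425:795]=b
cv2.imwrite("pics/crop.png",H[:380,:,::-1]);cv2.imwrite("pics/crop2.png",c[:,:,::-1])
E
```

```text
((397.8154602050781, 203.97694396972656), (17.736967086791992, 41.67566680908203), 7.125016689300537) [[0.493, -0.183, 0.026], [0.591, -0.194, 0.026], [0.587, -0.236, 0.026], [0.489, -0.224, 0.026]] ctr [ 0.54  -0.209  0.026] len 0.099 0.0419
((435.3974304199219, 206.9960174560547), (21.172283172607422, 68.78460693359375), 11.689370155334473) [[0.46, -0.256, 0.03], [0.619, -0.288, 0.03], [0.61, -0.337, 0.03], [0.451, -0.304, 0.03]] ctr [ 0.5351 -0.2965  0.03  ] len 0.1631 0.0497
```

View pics/crop.png

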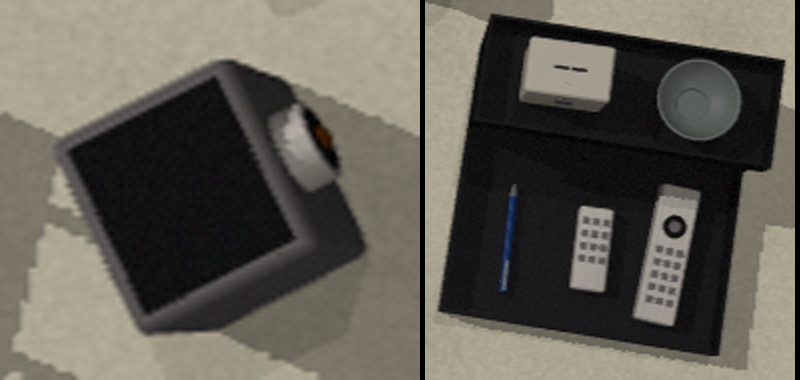

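View pics/crop2.png

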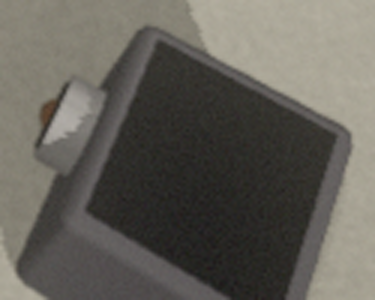

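```bash
python3 - <<'E'
from h import *
t=load("top0");s=load("scene0")
e,gap=tri(t,(150.3,215),s,(402.3,360));print("eye",e.round(4),gap.round(4))
C=[onz(t,(70+a/4,180+b/4),.12) for a,b in [(68,152),(218,78),(298,240),(145,315)]]
C=np.array(C);print("hub in",C.round(3).tolist())
f=C[2]-C[1];b=C[3]-C[0];sd=C[1]-C[0]; sd2=C[2]-C[3]
for v in (f,b): n=np.array([v[1],-v[0]]);print("edge",np.degrees(np.arctan2(v[1],v[0])),np.linalg.norm(v))
for v in (sd,sd2): print("side(outward) yaw",np.degrees(np.arctan2(v[1],v[0])),np.linalg.norm(v))
print("hub ctr",C.mean(0), "eye pred")
S=np.array([onz(s,(385+a/3,320+b/3),.12) for a,b in [(158,42),(338,133),(88,212)]]);print("scene hub",S.round(3).tolist())
v=S[1]-S[0];w=S[0]-S[2];print(np.degrees(np.arctan2(v[1],v[0])),np.degrees(np.arctan2(w[1],w[0])))
A=onz(t,(322.5,236),.034);B=onz(t,(461.5,257.5),.034);A2=onz(t,(348.5,87.5),.126);B2=onz(t,(494,111),.126)
print("caddy",A,B,A2,B2)
for P,Q in((A,B),(A2,B2)):
    d=P-Q;print(np.degrees(np.arctan2(d[1],d[0]))-90,np.linalg.norm(d))
yaw=np.arctan2((A-B)[1],(A-B)[0])-np.pi/2
M=(A+B)/2+.104*np.array([np.cos(yaw),np.sin(yaw),0]);print("caddy origin",M,yaw)
R=np.array([[np.cos(yaw),np.sin(yaw)],[-np.sin(yaw),np.cos(yaw)]])
for p in ([.5351,-.2965],[.540,-.209]): print(R@(np.array(p)-M[:2]))
E
```

```text
eye [0.4947 0.3593 0.0774] 0.0
hub in [[0.482, 0.485, 0.12], [0.524, 0.406, 0.12], [0.437, 0.357, 0.12], [0.395, 0.438, 0.12]]
edge -150.8866040958194 0.09940337215444182
edge -151.45654716994255 0.09883226967687517
side(outward) yaw -61.75927273750502 0.08991512770273719
side(outward) yaw -62.112819006414256 0.09090862317912582
hub ctr [0.45948621 0.42145562 0.12      ] eye pred
scene hub [[0.439, 0.361, 0.12], [0.394, 0.438, 0.12], [0.525, 0.408, 0.12]]
120.36006719691498 -150.82522987696402
caddy [ 0.45934339 -0.03261232  0.034     ] [ 0.41822484 -0.35568232  0.034     ] [ 0.78563615 -0.07769927  0.126     ] [ 0.74085518 -0.39852742  0.126     ]
-7.25329015620882 0.3256761538388579
-7.945967957130733 0.32393832484079205
caddy origin [ 0.54195188 -0.20727794  0.034     ] -0.12659379482833777
[ 0.00446777 -0.08937317]
[-0.00171884 -0.00195472]
```

Triangulating the eye gives (0.495, 0.359, 0.077). The hub geometry gives (0.495, 0.357, 0.085), so I take the second. The hub faces −61.3°. The remote is at (0.535, −0.297) with yaw −11.5°, and it measures 163 × 50 mm, which fits. I'll start moving.

Emit:
jog_arm(rows=[[[-0.0305,-0.0355,0,0,0,0],[-0.0305,-0.0355,0,0,0,0],[-0.0305,-0.0355,0,0,0,0],[-0.0305,-0.0355,0,0,0,0],[-0.0305,-0.0355,0,0,0,0],[-0.0305,-0.0355,0,0,0,0],[-0.0305,-0.0355,0,0,0,0],[-0.0305,-0.0355,0,0,0,0],[-0.0305,-0.0355,0,0,0,0],[-0.0305,-0.0355,0,0,0,0]]], grip=-0.5)

```text
time_s: 1.1
position: [0.4143, 0.1516, 0.245]
eef_rot: [-0.0, 0.225, 0.974, -0.0]
contact_force: [0.4, 0.1, 0.6]
grip_width: 0.0643
grip_force: 0.0
```

Emit:
jog_arm(rows=[[[-0.0305,-0.0355,0,0,0,0],[-0.0305,-0.0355,0,0,0,0],[-0.0305,-0.0355,0,0,0,0],[-0.0305,-0.0355,0,0,0,0],[-0.0305,-0.0355,0,0,0,0],[-0.0305,-0.0355,0,0,0,0],[-0.0305,-0.0355,0,0,0,0],[-0.0305,-0.0355,0,0,0,0],[-0.0305,-0.0355,0,0,0,0],[-0.0305,-0.0355,0,0,0,0]]])

```text
time_s: 2.1
position: [0.5325, -0.3012, 0.2447]
eef_rot: [-0.0, 0.226, 0.974, 0.0]
contact_force: [1.0, 1.0, 0.0]
grip_width: 0.0637
grip_force: 0.0
```

Emit:
jog_arm(rows=[[[0,0,0,0,0,8.3],[0,0,0,0,0,8.3],[0,0,0,0,0,8.3],[0,0,0,0,0,8.3],[0,0,0,0,0,8.3],[0,0,0,0,0,8.3],[0,0,0,0,0,8.3],[0,0,0,0,0,8.3],[0,0,0,0,0,8.3],[0,0,0,0,0,8.3]]])

```text
time_s: 3.1
position: [0.5322, -0.2992, 0.2446]
eef_rot: [-0.001, 0.816, 0.578, -0.0]
contact_force: [-1.1, 0.5, 1.1]
grip_width: 0.0638
grip_force: 0.0
```

Emit:
jog_arm(rows=[[[0,0,0,0,0,8.3],[0,0,0,0,0,8.3],[0,0,0,0,0,8.3],[0,0,0,0,0,8.3],[0,0,0,0,0,8.3],[0,0,0,0,0,8.3],[0,0,0,0,0,8.3],[0,0,0,0,0,8.3],[0,0,0,0,0,8.3],[0,0,0,0,0,8.3]]])

```text
time_s: 4.1
position: [0.5323, -0.2992, 0.2446]
eef_rot: [-0.0, 0.994, -0.108, -0.001]
contact_force: [0.4, 0.3, 0.1]
grip_width: 0.0643
grip_force: 0.0
```

```bash
python3 - <<'E'
from cell import bot
import cv2,pickle
s=bot.snapshot("wrist"); cv2.imwrite("pics/wrist1.png",s["image"][:,:,::-1]); pickle.dump(s,open("wrist1.pkl","wb"))
print(s["intrinsics"].round(1).tolist(),s["cam_to_world"].round(3).tolist())
print(bot.state())
E
```

```text
[[325.2, 0.0, 282.3], [0.0, 325.2, 209.5], [0.0, 0.0, 1.0]] [[-0.215, -0.929, -0.301, 0.61], [-0.977, 0.204, 0.067, -0.316], [-0.001, 0.309, -0.951, 0.374], [0.0, 0.0, 0.0, 1.0]]
{'time_s': 4.15, 'joints': array([-5.52870760e-01,  1.44495242e-01,  1.74770206e+00,  2.15414786e-06,
        1.25061191e+00,  1.23957128e+00]), 'dq': array([ 7.55277226e-05, -1.87368101e-03, -1.84097877e-03, -4.84779267e-04,
        1.03193247e-03, -2.95755753e-01]), 'effort': array([ 5.97262595e-03, -4.47019672e+01, -3.65640664e+01, -2.89827505e-03,
        3.23514330e-03,  8.38478585e-02]), 'position': array([ 0.53226948, -0.29918351,  0.24457586]), 'eef_rot': array([-2.61140043e-04,  9.93865208e-01, -1.10596464e-01, -5.49371654e-04]), 'contact_force': array([ 0.53108623,  1.33378585, -0.11376021]), 'ft_torque': array([0.01116921, 0.01522429, 0.00080415]), 'grip_force': 0.0, 'grip_width': 0.0642703064886566}
```

View pics/wrist1.png

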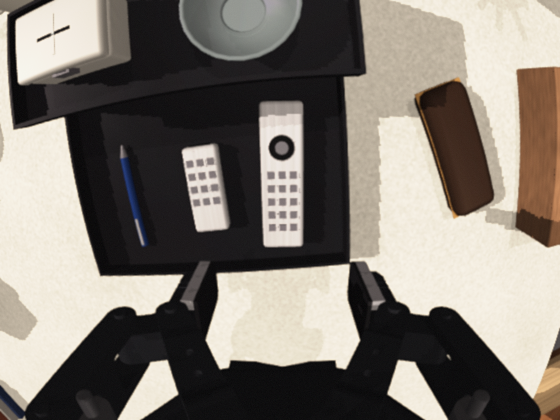

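The wrist view shows the long remote upright in the image, centred near (281,173) with its front end up. The short remote is at (206,187) and both fingers are clear. I'll refine the remote's pose from this.

```bash
cat >> h.py <<'E'
def wonz(s,uv,z):
    K=s["intrinsics"];T=s["cam_to_world"]
    v=np.array([(uv[0]-K[0,2])/K[0,0],(uv[1]-K[1,2])/K[1,1]]);th=np.hypot(*v)
    d=T[:3,:3]@np.array([*(v/th*np.sin(th)),np.cos(th)]);o=T[:3,3];return o+d*(z-o[2])/d[2]
def wrem(s,z,roi):
    g=s["image"].min(2);m=np.zeros_like(g);a,b,c,d=roi;m[a:b,c:d]=(g[a:b,c:d]>110)*255
    m=cv2.morphologyEx(m,cv2.MORPH_CLOSE,np.ones((15,15)))
    c=max(cv2.findContours(m,0,1)[0],key=cv2.contourArea)
    P=np.array([wonz(s,p[0],z) for p in c])[:,:2].astype(np.float32)
    return cv2.minAreaRect(P),cv2.boxPoints(cv2.minAreaRect(P))
E
python3 - <<'E'
from h import *
s=load("wrist1")
for z,r in((.03,(85,258,245,325)),(.026,(130,245,165,240))):
    a,B=wrem(s,z,r);print(a,B.round(4).tolist())
    L=B[1]-B[0] if np.linalg.norm(B[1]-B[0])>np.linalg.norm(B[2]-B[1]) else B[2]-B[1]
    print(np.degrees(np.arctan2(L[1],L[0])))
E
```

```text
((0.5374602675437927, -0.29825371503829956), (0.045356571674346924, 0.1622839719057083), 78.45270538330078) [[0.45339998602867126, -0.3041999936103821], [0.6123999953269958, -0.3366999924182892], [0.6215000152587891, -0.2922999858856201], [0.4625000059604645, -0.259799987077713]]
-11.547296
((0.5425166487693787, -0.21126306056976318), (0.040066372603178024, 0.09924838691949844), 83.8471450805664) [[0.4909999966621399, -0.22589999437332153], [0.5896999835968018, -0.23649999499320984], [0.593999981880188, -0.19670000672340393], [0.4952999949455261, -0.1860000044107437]]
-6.1528597
```

Emit:
jog_arm(rows=[[[0.005,-0.002,0.02,0,0,-0.5],[0,0,0.025,0,0,0],[0,0,0.025,0,0,0],[0,0,0.025,0,0,0],[0,0,0.025,0,0,0],[0,0,0.025,0,0,0],[0,0,0.02,0,0,0],[0,0,0.01,0,0,0],[0,0,0,0,0,0],[0,0,0,0,0,0]]])

```text
time_s: 5.15
position: [0.5383, -0.2987, 0.0708]
eef_rot: [0.0, 0.995, -0.1, 0.0]
contact_force: [0.2, -1.1, 0.0]
grip_width: 0.0638
grip_force: 0.0
```

```bash
python3 - <<'E'
from cell import bot
import cv2,pickle
s=bot.snapshot("wrist"); cv2.imwrite("pics/wrist2.png",s["image"][:,:,::-1]); pickle.dump(s,open("wrist2.pkl","wb"))
x=bot.state();print(x["position"],x["eef_rot"],x["contact_force"])
E
```

```text
[ 0.53880353 -0.29902928  0.07153672] [ 4.32492781e-04  9.94949512e-01 -1.00371733e-01  8.92776701e-04] [ 0.31406944 -0.26979413  0.65098838]
```

View pics/wrist2.png

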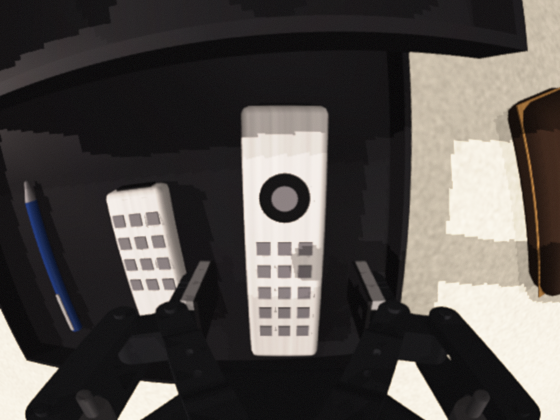

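The remote (mid column about 285) is centred between the fingers (200 and 368), and the short remote is clear. I'll descend and grip.

Emit:
jog_arm(rows=[[[0,0,0.01,0,0,0],[0,0,0.01,0,0,0],[0,0,0.01,0,0,0],[0,0,0.006,0,0,0],[0,0,0.004,0,0,0],[0,0,0,0,0,0],[0,0,0,0,0,0],[0,0,0,0,0,0],[0,0,0,0,0,0],[0,0,0,0,0,0]]])

```text
time_s: 6.2
position: [0.5382, -0.2987, 0.0307]
eef_rot: [0.0, 0.995, -0.101, 0.0]
contact_force: [-0.1, -0.3, 0.7]
grip_width: 0.0639
grip_force: 0.0
```

Emit:
jog_arm(rows=[[[0,0,0,0,0,0],[0,0,0,0,0,0],[0,0,0,0,0,0],[0,0,0,0,0,0],[0,0,0,0,0,0],[0,0,0,0,0,0],[0,0,0,0,0,0],[0,0,0,0,0,0],[0,0,0,0,0,0],[0,0,0,0,0,0]]], grip=1, grip_force=40)

```text
time_s: 7.2
position: [0.5383, -0.2987, 0.0308]
eef_rot: [0.0, 0.995, -0.101, 0.0]
contact_force: [0.2, 0.5, 4.7]
grip_width: 0.0452
grip_force: 42.9
```

Emit:
jog_arm(rows=[[[0,0,-0.005,0,0,0],[0,0,-0.01,0,0,0],[0,0,-0.015,0,0,0],[0,0,-0.02,0,0,0],[0,0,-0.02,0,0,0],[0,0,-0.02,0,0,0],[0,0,-0.02,0,0,0],[0,0,-0.02,0,0,0],[0,0,-0.01,0,0,0],[0,0,0,0,0,0]]])

```text
time_s: 8.2
position: [0.5392, -0.2993, 0.1731]
eef_rot: [0.001, 0.995, -0.101, 0.002]
contact_force: [-0.2, 0.1, -1.4]
grip_width: 0.0451
grip_force: 42.3
```

```bash
python3 - <<'E'
from cell import bot
from h import *
s=bot.snapshot("wrist"); cv2.imwrite("pics/wrist3.png",s["image"][:,:,::-1]); pickle.dump(s,open("wrist3.pkl","wb"))
x=bot.state();print(x["position"],x["eef_rot"],x["contact_force"],x["grip_width"])
E
```

```text
[ 0.53833207 -0.29873298  0.17138556] [ 4.28138197e-04  9.94917289e-01 -1.00690580e-01  9.00884328e-04] [-0.57995657 -0.18828683 -1.20955442] 0.044614652519132374
```

View pics/wrist3.png

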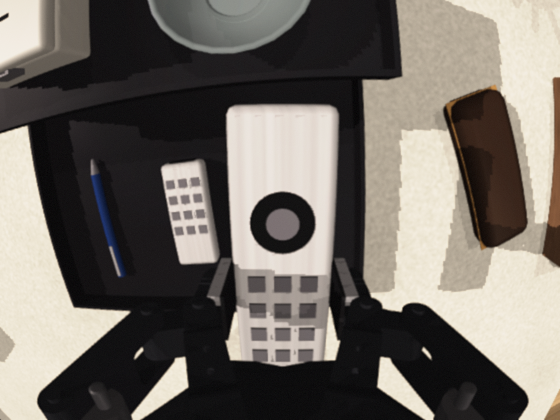

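The remote is held straight, with its front edge at row 105, columns 228–337. I'll check that it is level from the apparent front width, and work out the move.

```bash
python3 - <<'E'
from h import *
s=load("wrist3")
for z in (.161,.171,.181):
    a,b=wonz(s,(228.5,115),z),wonz(s,(337,115),z); f=wonz(s,(282,104.5),z)
    print(z,np.linalg.norm(a-b).round(4),np.linalg.norm(f[:2]-[.5383,-.2987]).round(4))
# move
yaw=2*np.arctan2(-.1007,.9949);p=np.array([.5383,-.2987]);off=np.array([np.cos(yaw),np.sin(yaw)])
print(np.degrees(yaw))
ty=np.radians(118.7);u=np.array([np.cos(ty),np.sin(ty)])
rc=-.0012 # remote centre rel. tcp along x
tgt=np.array([.495,.357])-u*(.1625+rc)
d=tgt-p
for Y in (yaw,ty): print(tgt,d,"tool dx,dy",d@[np.cos(Y),np.sin(Y)],d@[np.sin(Y),-np.cos(Y)])
E
```

```text
0.161 0.047 0.0823
0.171 0.0437 0.0821
0.181 0.0404 0.082
-11.559156283477863
[0.57246005 0.21551632] [0.03416005 0.51421632] tool dx,dy -0.06957121961093721 -0.510632139689387
[0.57246005 0.21551632] [0.03416005 0.51421632] tool dx,dy 0.43463841698104466 0.2769021183850469
```

Emit:
jog_arm(rows=[[[-0.0015,-0.01,0,0,0,0],[-0.003,-0.02,0,0,0,0],[-0.004,-0.03,0,0,0,0],[-0.004,-0.03,0,0,0,0],[-0.004,-0.03,0,0,0,0],[-0.004,-0.03,0,0,0,0],[-0.004,-0.03,0,0,0,0],[-0.004,-0.03,0,0,0,0],[-0.004,-0.03,0,0,0,0],[-0.004,-0.03,0,0,0,0]]])

```text
time_s: 9.25
position: [0.5547, -0.0237, 0.169]
eef_rot: [-0.0, 0.995, -0.1, -0.001]
contact_force: [-0.3, 0.8, -0.7]
grip_width: 0.0449
grip_force: 42.2
```

Emit:
jog_arm(rows=[[[-0.004,-0.03,0,0,0,0],[-0.004,-0.03,0,0,0,0],[-0.004,-0.03,0,0,0,0],[-0.004,-0.03,0,0,0,0],[-0.004,-0.03,0,0,0,0],[-0.004,-0.03,0,0,0,0],[-0.004,-0.03,0,0,0,0],[-0.003,-0.02,0,0,0,0],[-0.002,-0.01,0,0,0,0],[0,0,0,0,0,0]]])

```text
time_s: 10.25
position: [0.5706, 0.2168, 0.1693]
eef_rot: [0.0, 0.995, -0.099, -0.001]
contact_force: [0.4, -0.5, -1.1]
grip_width: 0.0448
grip_force: 42.2
```

Emit:
jog_arm(rows=[[[0,0,0,0,0,-3.3],[0,0,0,0,0,-7],[0,0,0,0,0,-7],[0,0,0,0,0,-7],[0,0,0,0,0,-7],[0,0,0,0,0,-7],[0,0,0,0,0,-7],[0,0,0,0,0,-7],[0,0,0,0,0,-7],[0,0,0,0,0,-7]]])

```text
time_s: 11.25
position: [0.5714, 0.2137, 0.1698]
eef_rot: [0.0, 0.887, 0.461, -0.001]
contact_force: [-0.5, 0.4, -0.6]
grip_width: 0.045
grip_force: 42.2
```

Emit:
jog_arm(rows=[[[0,0,0.0075,0,0,-7],[0,0,0.0075,0,0,-7],[0,0,0.0075,0,0,-7],[0,0,0.0075,0,0,-7],[0,0,0.0075,0,0,-7],[0,0,0.0075,0,0,-7],[0,0,0.0075,0,0,-7],[0,0,0.0075,0,0,-7],[0,0,0.0075,0,0,-5],[0,0,0.007,0,0,-3]]])

```text
time_s: 12.25
position: [0.5713, 0.2138, 0.095]
eef_rot: [-0.0, 0.509, 0.861, -0.001]
contact_force: [0.6, 0.4, -1.1]
grip_width: 0.0448
grip_force: 42.2
```

```bash
python3 - <<'E'
from cell import bot
from h import *
x=bot.state();print(x["time_s"],x["position"],x["eef_rot"],x["contact_force"],x["grip_width"])
q=x["eef_rot"];Y=2*np.arctan2(q[2],q[1]);print("yaw",np.degrees(Y))
d=np.array([.5725,.2155])-x["position"][:2];print("tool dx,dy",d@[np.cos(Y),np.sin(Y)],d@[np.sin(Y),-np.cos(Y)])
ims=[]
for n in("top","scene"):
    s=bot.snapshot(n);pickle.dump(s,open(n+"1.pkl","wb"));ims.append(s["image"])
a=cv2.resize(ims[0][170:300,70:210],None,fx=2.85,fy=2.85,interpolation=2);b=cv2.resize(ims[1][260:420,280:440],(400,400),interpolation=2)
h=min(a.shape[0],400);cv2.imwrite("pics/aim.png",np.hstack([a[:h],b[:h]])[:,:,::-1]);print(a.shape)
E
```

```text
12.25 [0.57130736 0.21376917 0.09502003] [-3.11674559e-04  5.08673745e-01  8.60959045e-01 -6.67933826e-04] [ 0.61362465  0.3718837  -1.06365195] 0.044782175028649965
yaw 118.84892382732635
tool dx,dy 0.0009405749762043137 0.001879755832177897
(370, 399, 3)
```

View pics/aim.png

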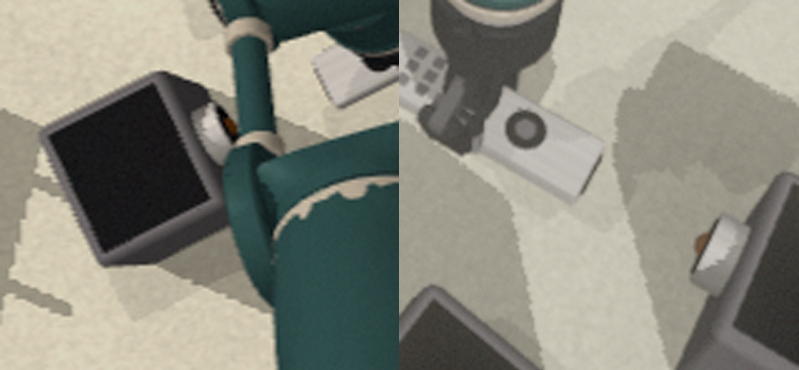

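The top view (left) shows the remote's front end, with corners at crop (313,65) and (340,107), facing the ring. In the scene view its top front corners are at crop (603,152) and (575,200). I'll triangulate these to check pitch and aim.

```bash
python3 - <<'E'
from h import *
t,s=load("top1"),load("scene1")
T=[(70+a/2.85,170+b/2.85) for a,b in[(313,65),(340,107)]];S=[(280+a/2.5,260+b/2.5) for a,b in[(203,152),(175,200)]]
for i in(0,1):
  for j in (0,1):
    p,g=tri(t,T[i],s,S[j]);print(i,j,p.round(4),g.round(4))
Y=np.radians(118.85);u=np.array([np.cos(Y),np.sin(Y)]);v=np.array([-u[1],u[0]])
c=np.array([.5713,.2138])-.0012*u
for k in(-1,1): 
  P=np.r_[c+.0825*u+k*.023*v,.0943];print("exp",P.round(4),proj(t,P).round(1),proj(s,P).round(1))
print("meas px",np.round(T,1),np.round(S,1))
E
```

```text
0 0 [0.5373 0.2868 0.1311] 0.0098
0 1 [0.5478 0.2939 0.0782] 0.003
1 0 [0.5134 0.2731 0.0755] 0.0018
1 1 [0.5238 0.2802 0.0152] 0.0126
exp [0.5522 0.2961 0.0943] [177.9 189.5] [350.6 338.8]
exp [0.5119 0.2739 0.0943] [187.  207.7] [363.2 316. ]
meas px [[179.8 192.8]
 [189.3 207.5]] [[361.2 320.8]
 [350.  340. ]]
```

```bash
python3 - <<'E'
from h import *
from scipy.optimize import brentq
s=load("wrist3");g=s["image"].min(2).astype(float)
def cross(r,a,b,step):
    t=120
    for c in range(a,b,step):
        if g[r,c]<t<=g[r,c+step]: return c+step*(t-g[r,c])/(g[r,c+step]-g[r,c])
X=[];Z=[]
for r in range(114,250,8):
    l,q=cross(r,212,245,1),cross(r,350,320,-1)
    if None in(l,q): print(r,l,q);continue
    f=lambda z:np.linalg.norm(wonz(s,(l,r),z)-wonz(s,(q,r),z))-.046
    z=brentq(f,.1,.25);m=wonz(s,((l+q)/2,r),z);d=np.hypot(*(m[:2]-[.5383,-.2987]));X.append(d);Z.append(z);print(r,round(l,1),round(q,1),d.round(4),round(z,4))
print(np.polyfit(X,Z,1))
E
```

```text
114 225.9 337.2 0.0782 0.1675
122 226.1 337.3 0.0749 0.1679
130 226.1 337.0 0.0716 0.168
138 226.4 337.0 0.0683 0.168
146 226.5 336.6 0.0649 0.1679
154 226.9 336.4 0.0615 0.1678
162 227.1 336.1 0.0582 0.1679
170 227.6 335.8 0.0547 0.1677
178 227.8 335.6 0.0513 0.168
186 228.2 335.2 0.0478 0.1678
194 228.6 335.0 0.0443 0.1679
202 228.9 334.4 0.0406 0.1676
210 229.4 334.1 0.037 0.1678
218 229.6 333.6 0.0334 0.1678
226 230.3 333.1 0.0295 0.1674
234 230.7 332.8 0.0258 0.1679
242 231.3 332.2 0.0217 0.1673
[0.00510477 0.16752197]
```

The remote is level to within 0.005 rad. A small trim, then hold.

Emit:
jog_arm(rows=[[[0.001,0.002,-0.002,0,0,0],[0,0,0,0,0,0],[0,0,0,0,0,0],[0,0,0,0,0,0],[0,0,0,0,0,0],[0,0,0,0,0,0],[0,0,0,0,0,0],[0,0,0,0,0,0],[0,0,0,0,0,0],[0,0,0,0,0,0]]])

```text
time_s: 13.35
position: [0.5733, 0.2169, 0.0978]
eef_rot: [0.0, 0.509, 0.86, -0.0]
contact_force: [0.6, -0.6, -1.6]
grip_width: 0.0447
grip_force: 42.2
```

Emit:
jog_arm(rows=[[[0,0,0,0,0,0],[0,0,0,0,0,0],[0,0,0,0,0,0],[0,0,0,0,0,0],[0,0,0,0,0,0],[0,0,0,0,0,0],[0,0,0,0,0,0],[0,0,0,0,0,0],[0,0,0,0,0,0],[0,0,0,0,0,0]]])

```text
time_s: 14.35
position: [0.5733, 0.2169, 0.0978]
eef_rot: [-0.0, 0.509, 0.86, -0.0]
contact_force: [-0.5, 1.5, -0.9]
grip_width: 0.0449
grip_force: 42.2
```

Emit:
jog_arm(rows=[[[0,0,0,0,0,0],[0,0,0,0,0,0],[0,0,0,0,0,0],[0,0,0,0,0,0],[0,0,0,0,0,0],[0,0,0,0,0,0],[0,0,0,0,0,0],[0,0,0,0,0,0],[0,0,0,0,0,0],[0,0,0,0,0,0]]])

```text
time_s: 15.35
position: [0.5733, 0.2169, 0.0977]
eef_rot: [-0.0, 0.509, 0.86, -0.0]
contact_force: [0.3, -0.2, -2.2]
grip_width: 0.045
grip_force: 42.2
```

```bash
python3 - <<'E'
from cell import bot
from h import *
s=bot.snapshot("wrist"); pickle.dump(s,open("wrist4.pkl","wb"));cv2.imwrite("pics/wrist4.png",s["image"][:,:,::-1])
x=bot.state();print(x["position"],x["eef_rot"])
E
```

```text
[0.57327504 0.21691723 0.09777123] [-1.23176102e-05  5.09479337e-01  8.60482890e-01 -1.62280484e-05]
```

View pics/wrist4.png

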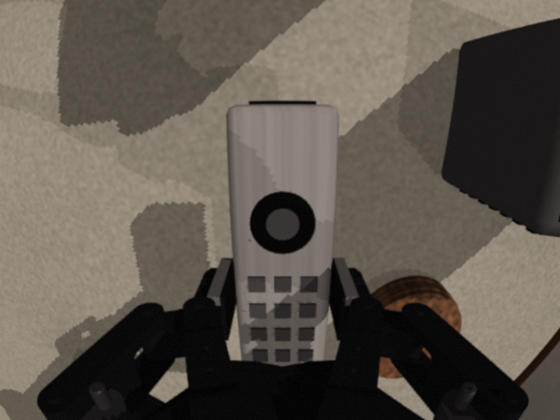

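The remote is still gripped straight, with the speaker at right (500,130) and the coaster at (415,310). The hub is beyond the wrist camera's field of view, but in the earlier scene view the remote's axis ran onto the ring. It has been held for 3 s, so I'll return it.

Emit:
jog_arm(rows=[[[0,0,-0.005,0,0,3.3],[0,0,-0.01,0,0,7],[0,0,-0.01,0,0,7],[0,0,-0.01,0,0,7],[0,0,-0.01,0,0,7],[0,0,-0.01,0,0,7],[0,0,-0.01,0,0,7],[0,0,-0.01,0,0,7],[0,0,0,0,0,7],[0,0,0,0,0,7]]])

```text
time_s: 16.4
position: [0.5736, 0.2171, 0.1735]
eef_rot: [0.0, 0.898, 0.44, 0.001]
contact_force: [-1.4, 0.1, -1.5]
grip_width: 0.0446
grip_force: 42.2
```

Emit:
jog_arm(rows=[[[0,0,0,0,0,7],[0,0,0,0,0,7],[0,0,0,0,0,7],[0,0,0,0,0,7],[0,0,0,0,0,7],[0,0,0,0,0,7],[0,0,0,0,0,7],[0,0,0,0,0,7],[0,0,0,0,0,5],[0,0,0,0,0,3]]])

```text
time_s: 17.4
position: [0.5732, 0.2169, 0.1727]
eef_rot: [0.0, 0.995, -0.102, -0.0]
contact_force: [0.2, -0.0, -1.0]
grip_width: 0.0452
grip_force: 42.2
```

Emit:
jog_arm(rows=[[[0.0015,0.01,0,0,0,0],[0.003,0.02,0,0,0,0],[0.004,0.03,0,0,0,0],[0.004,0.03,0,0,0,0],[0.004,0.03,0,0,0,0],[0.004,0.03,0,0,0,0],[0.004,0.03,0,0,0,0],[0.004,0.03,0,0,0,0],[0.004,0.03,0,0,0,0],[0.004,0.03,0,0,0,0]]])

```text
time_s: 18.4
position: [0.5544, -0.0567, 0.1729]
eef_rot: [0.0, 0.995, -0.1, 0.0]
contact_force: [-0.1, -0.2, -1.0]
grip_width: 0.0449
grip_force: 42.2
```

Emit:
jog_arm(rows=[[[0.004,0.03,0,0,0,0],[0.004,0.03,0,0,0,0],[0.004,0.03,0,0,0,0],[0.004,0.03,0,0,0,0],[0.004,0.03,0,0,0,0],[0.004,0.03,0,0,0,0],[0.004,0.03,0,0,0,0],[0.004,0.02,0,0,0,0],[0,0.012,0,0,0,0],[0,0,0,0,0,0]]])

```text
time_s: 19.4
position: [0.5373, -0.2996, 0.1727]
eef_rot: [-0.0, 0.995, -0.101, -0.0]
contact_force: [0.2, 0.3, -2.2]
grip_width: 0.0448
grip_force: 42.2
```

```bash
python3 - <<'E'
from cell import bot
from h import *
x=bot.state();print(x["time_s"],x["position"],x["eef_rot"],x["grip_width"])
q=x["eef_rot"];Y=2*np.arctan2(q[2],q[1]);print("yaw",np.degrees(Y))
d=np.array([.5383,-.2987])-x["position"][:2];print("tool dx,dy",d@[np.cos(Y),np.sin(Y)],d@[np.sin(Y),-np.cos(Y)])
E
```

```text
19.4 [ 0.5373342  -0.29962572  0.17268775] [-1.83191584e-05  9.94845905e-01 -1.01398252e-01 -1.38921702e-04] 0.044826301366494355
yaw -11.63938756354629
tool dx,dy 0.0007591792568994203 -0.0011015362682741485
```

Now lower to about z = 0.031, slowly at the end.

Emit:
jog_arm(rows=[[[0.001,-0.001,0.01,0,0,0],[0,0,0.015,0,0,0],[0,0,0.015,0,0,0],[0,0,0.015,0,0,0],[0,0,0.015,0,0,0],[0,0,0.015,0,0,0],[0,0,0.015,0,0,0],[0,0,0.015,0,0,0],[0,0,0.01,0,0,0],[0,0,0.005,0,0,0]]])

```text
time_s: 20.4
position: [0.5383, -0.2973, 0.0411]
eef_rot: [-0.0, 0.995, -0.101, -0.001]
contact_force: [-0.6, -0.3, -0.7]
grip_width: 0.0447
grip_force: 42.2
```

Emit:
jog_arm(rows=[[[0,0,0.003,0,0,0],[0,0,0.002,0,0,0],[0,0,0.002,0,0,0],[0,0,0.002,0,0,0],[0,0,0.0015,0,0,0],[0,0,0,0,0,0],[0,0,0,0,0,0],[0,0,0,0,0,0],[0,0,0,0,0,0],[0,0,0,0,0,0]]])

```text
time_s: 21.4
position: [0.539, -0.2976, 0.0323]
eef_rot: [0.0, 0.995, -0.101, 0.0]
contact_force: [-0.1, -1.3, -1.5]
grip_width: 0.0451
grip_force: 42.2
```

Emit:
jog_arm(rows=[[[0,0,0.001,0,0,0],[0,0,0.001,0,0,0],[0,0,0,0,0,0],[0,0,0,0,0,0],[0,0,0,0,0,0],[0,0,0,0,0,0],[0,0,0,0,0,0],[0,0,0,0,0,0],[0,0,0,0,0,0],[0,0,0,0,0,0]]])

```text
time_s: 22.4
position: [0.5391, -0.2977, 0.0308]
eef_rot: [0.0, 0.995, -0.101, 0.0]
contact_force: [-2.2, 1.1, 5.4]
grip_width: 0.0453
grip_force: 42.9
```

Emit:
jog_arm(rows=[[[0,0,0,0,0,0],[0,0,0,0,0,0],[0,0,0,0,0,0],[0,0,0,0,0,0],[0,0,0,0,0,0],[0,0,0,0,0,0],[0,0,0,0,0,0],[0,0,0,0,0,0],[0,0,0,0,0,0],[0,0,0,0,0,0]]], grip=-0.5)

```text
time_s: 23.4
position: [0.539, -0.2977, 0.0303]
eef_rot: [0.0, 0.995, -0.101, -0.0]
contact_force: [-1.3, 0.3, 0.1]
grip_width: 0.0639
grip_force: 0.0
```

Emit:
jog_arm(rows=[[[0,0,-0.01,0,0,0],[0,0,-0.02,0,0,0],[0,0,-0.03,0,0,0],[0,0,-0.03,0,0,0],[0,0,-0.03,0,0,0],[0,0,-0.03,0,0,0],[0,0,-0.03,0,0,0],[0,0,-0.03,0,0,0],[0,0,-0.01,0,0,0],[0,0,0,0,0,0]]])

```text
time_s: 24.4
position: [0.5401, -0.2983, 0.253]
eef_rot: [0.001, 0.995, -0.101, 0.002]
contact_force: [0.2, 0.6, -0.8]
grip_width: 0.0642
grip_force: 0.0
```

```bash
python3 - <<'E'
from cell import bot
from h import *
s=bot.snapshot("wrist"); pickle.dump(s,open("wrist5.pkl","wb"));cv2.imwrite("pics/wrist5.png",s["image"][:,:,::-1])
for z,r in((.03,(85,258,245,325)),(.026,(130,245,165,240))): print(wrem(s,z,r)[0])
E
```

```text
((0.5390933752059937, -0.29653334617614746), (0.04584154114127159, 0.16191761195659637), 78.49700164794922)
((0.5424981117248535, -0.21122747659683228), (0.04034679755568504, 0.099202461540699), 83.72122955322266)
```

View pics/wrist5.png

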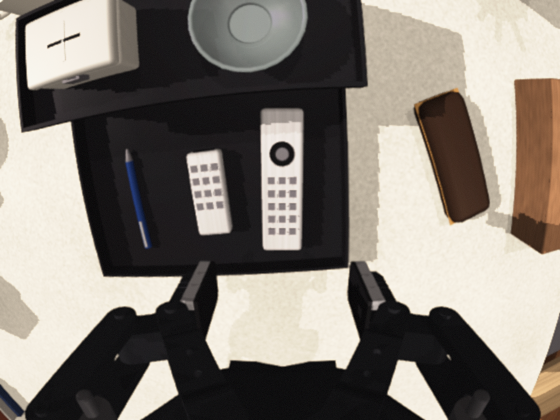

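The remote lies flat with its buttons up at (282,178), within 2 mm of where it started. The short remote at (208,190) has not moved and the gripper is clear.

```bash
python3 -c "
from cell import bot
print(bot.job_done())"
```

```text
the job is handed in; nothing more can be done
None
```

I held the long remote level, aimed squarely at the hub's eye from about 8 cm for 3 s by my own measurements. I then laid it back buttons up in the open lower tier, left the short remote unmoved, and handed the job in (no verdict was returned).

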